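Sweep the worn contact pads into the catch tray

ROBOT

A 6-joint arm with a two-finger parallel gripper is mounted at the origin on the work surface. World frame = base frame: x ahead of the robot, y to its left, z up, the work surface at z = 0. Lengths are in m, angles in rad, forces in N, time in s.
With the tool pointing down it reaches from about 0.35 to 0.875 m from the base axis. Payload 4.2 kg.
Tool frame: the origin (TCP) lies at the centre of the arm's flange, where the gripper is bolted on; the fingertips stand 173 mm ahead of it and the grasp point (between the pads) lies 155 mm ahead of it (manip.nose_length is the distance from the TCP to the fingertips, in m); z points along the fingers, y is the line along which they close (so a half turn about z gives the same grasp; the last joint's range is limited). The gripper opens to 85 mm and grips with 20 to 120 N. Pads are 22 mm wide; open, the fingers measure 114 mm over their backs; the gripper's body (76 mm by 85 mm) begins 54 mm behind the grasp point. The pads swing forward as they close: fully open they stand 13 mm farther back than shut.
Start: joints at [1.514, 0.385, 0.008, 0, -1.194, -0.259], TCP at [0.194, 0.594, 0.405] pointing down, gripper open.
Joint ranges: [-3.14, 3.14], [-1.21, 2.06], [-1.07, 1.41], [-3.16, 2.05], [-2.99, -0.16], [-3.1, 3.1]. Speed limits (rad/s): [2.79, 2.79, 3.14, 3.14, 3.14, 3.14].

INTERFACE

Orientations are given as a unit quaternion [x, y, z, w].
In Python, from workcell import manip, optics gives the robot as it stands.
- The arm moves only by the tool arm_command, never from a script. Its argument "motion" is a list of rows, each an object with "offset": the shift along the tool's x, y, z in mm, a list of three; "turn": the turn, a rotation vector about the tool's x, y, z in rad, a list of three; "fingers": the opening, from 0 (shut) to 1 (fully open). In form: [{"offset": [dx, dy, dz], "turn": [rx, ry, rz], "fingers": fingers}, ...]. A call has 1 to 8 rows; each row is the pose to reach, as a shift and turn from the pose commanded when the call began, along the tool's axes at that moment; what a row does not reach only later rows make up. A row lasts 1/8 s, in which the tool goes at most 62.5 mm and 10.7 degrees, less where a joint would pass 70% of its speed; a pose out of reach is approached as far as the arm can. A call with a gripper value outside its range is refused whole. The fingers move at their own pace and stop on an object; "force" is the grip in N (left out, the last holds). Time passes only in rows, so rows that repeat a pose let the fingers close. It gives the time, the measured TCP pose, the force, the opening and the grip force at its end, in the units of the state.
- manip.state(): the state, without advancing time (a new reading comes with each control period).
- optics.camera(name): name is "scene" or "side" or "wrist"; returns the picture (480x640x3 uint8, red, green, blue); there is no depth.
- optics.camera_model(name): a dict with "fx", "fy", "cx", "cy" (pixels), "view" (4x4, takes a point from world to camera coordinates); the wrist camera has in their place "T_tool_cam" (4x4, takes a point from camera to tool coordinates, whose origin is the TCP and whose axes are the flange's). Camera axes: x right, y down, z forward; pixel columns grow to the right and rows downward; lengths in m; the calibration is good to about 2 mm. A picture is of the moment at which its call begins: read the wrist's pose just before it. camera_model takes no time and is no camera call.
- manip.close_job(): hands the job in; it is judged then, once.
The state is a dict: "clock": time; "joint_positions": joint angles; "dq": joint speeds; "effort": joint torques, N m; "tcp_pos": TCP position; "eef_rot": TCP orientation; "ft_force": force on the tool from outside, world axes, zero at the start; "wrist_torque": the same for the moment, N m; "opening": opening from 0.0 (shut) to 1.0 (fully open); "grip_force": force on a finger pad.
Only numpy, scipy, OpenCV 4.12 (cv2) and the standard library are available. Lean on these libraries where they do the work, as an engineer would, in place of code of your own. Each camera call takes 0.05 s, during which the arm holds its last target. There are 200 camera calls.

TASK

Sweep the two worn brass contact pads along the raised inspection plate with the closed fingers, off the end where the grey catch tray stands and down into it. Push them gently: do not pinch, press hard on or lift them. Leave the blue gauge pin standing where it is, and do not disturb the copper shoe or the sensor carriage on its slide.

Things in the scene. Friction and masses are not known exactly. Their poses are not given: they have to be found in the camera images.
- plate: fixed dark steel plate, 215 (x) by 280 mm (y), flat top 30 mm above the counter. Rails 8 mm high above its top run along the long edges (x = +-101.5 to 107.5 mm); both ends (y = +-140 mm) are open; tray at one end, slide at the other, either way round. Pads and pin stand on it, one in each of three lanes along y (x near -62, 0, +62 mm). Origin: centre of its underside
- tray: fixed light grey open tray, 210 (x) by 110 (y) by 26 mm high, walls 3 mm, floor under 6 mm, parallel to the plate. A long wall stands 1.5 mm off one open end of the plate, its rim 4 mm below the plate's top: a pad pushed off that end drops in. Origin: centre of its underside, 196.5 mm from the plate's origin along the plate's +y or -y
- pad_a: loose worn brass contact pad, a rectangular block 36 mm (its x) by 24 mm (its y) by 12 mm thick, about 85 g, identical to the other one; lies flat on the plate at any yaw. Origin: centre of its underside
- pad_b: loose worn brass contact pad, a rectangular block 36 mm (its x) by 24 mm (its y) by 12 mm thick, about 85 g, identical to the other one; lies flat on the plate at any yaw. Origin: centre of its underside
- pin: loose blue anodised gauge pin standing upright on the plate, 45 mm tall, foot 26 mm across, head 20 mm across, 40 g, easily knocked over. Origin: centre of its underside
- shoe: loose sooty copper shoe lying on the counter beyond the plate's far rail, 34 mm (its x) by 90 mm (its y) by 28 mm high, 400 g. Origin: centre of its underside
- slide: fixed steel dovetail slide on the counter at the plate's other end, 210 mm (its x) by 90 mm (its y); the blue carriage rides on it. Origin: centre of its underside, 196.5 mm from the plate's origin
- carriage (a joint): position of the sprung sensor carriage along the slide's x, m: 0 at rest in the middle, +-0.03 at its stops; springs (150 N/m) bring it back
- carriage_top (a point): top of the sensor on the carriage (a blue block 60 by 70 mm with a steel sensor barrel), 64 mm above the counter
Not all that is in view belongs to the job. What is meant by the tray is not purple, and is the larger of those in its own colour.

How it is judged:
By the outcome, as a careful person would: the job done as asked, in the order asked, and still so for the second after the job is handed in, with the robot touching nothing.
It also fails if it takes over 58 s, if anything falls off the work surface, if the arm or the gripper's body presses on something with over 40 N, if the wrist force passes 120 N, or if a joint passes its speed limit or range.

## Working session

There is one attempt and no reset: what is moved stays moved. The work goes in short steps, Python scripts to look and compute and a tool call to move; the robot and the scene stay as the last step left them, time stands still between calls to the robot, and variables do not carry over. Pictures are saved under pics/ and viewed, at most 10 in all, crops included, and the job is handed in when it is done.

Besides the shell and the picture viewer there is one more tool, called after "Call:" as name(argument=value, ...), one argument or row to a line, values as JSON. arm_command: Moves the arm, as the interface text tells. Its arguments: {"type":"object","properties":{"motion":{"type":"array","items":{"type":"object","properties":{"offset":{"type":"array","items":{"type":"number"}},"turn":{"type":"array","items":{"type":"number"}},"fingers":{"type":"number"}}}},"force":{"type":"number"}},"required":["motion"]}

```bash
mkdir -p pics; python3 - <<'E'
from workcell import manip, optics
import cv2,numpy as np
s=manip.state();print(s['clock'],s['tcp_pos'],s['eef_rot'],s['opening'])
for n in("scene","side"):
    im=optics.camera(n);cv2.imwrite(f"pics/{n}0.png",im[:,:,::-1]);m=optics.camera_model(n);print(n,m['fx'],m['cx'],m['cy'],np.round(m['view'],3).tolist())
E
```

```text
0.0 [0.19399552 0.59391687 0.40363381] [ 9.87545099e-01 -1.57332619e-01 -1.21531769e-04  1.05371753e-03] 0.9989474516355681
scene 446.9133424321271 325.45680750196163 239.54492343029074 [[0.214, 0.977, 0.009, -0.209], [0.586, -0.121, -0.801, -0.22], [-0.782, 0.176, -0.598, 1.232], [0.0, 0.0, 0.0, 1.0]]
side 538.3486741907099 316.1401052975795 237.90641209929552 [[0.969, -0.247, 0.004, -0.456], [-0.173, -0.689, -0.704, 0.187], [0.176, 0.682, -0.71, 0.746], [0.0, 0.0, 0.0, 1.0]]
```

View pics/scene0.png

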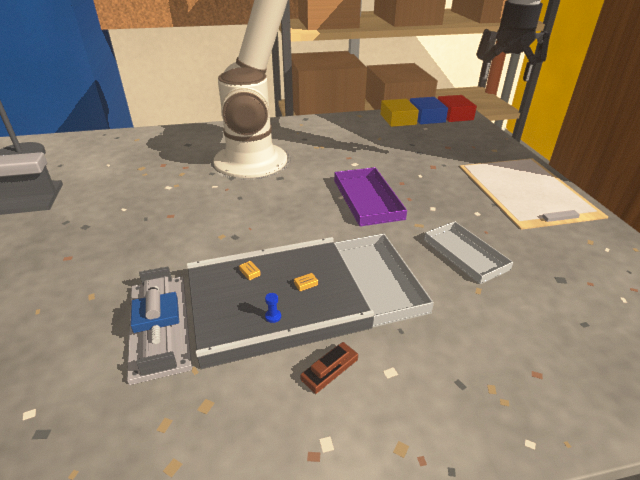

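View pics/side0.png

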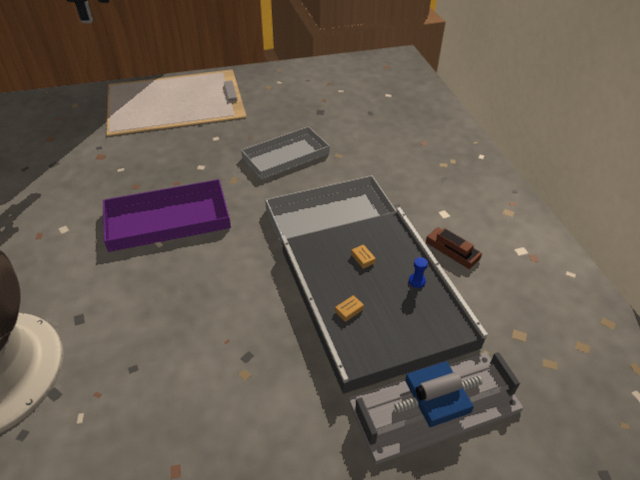

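The scene view shows three trays. The large grey one at (383,280) touches the plate's end. A small grey one is at (468,250) and a purple one at (370,195). The large grey one fits: it isn't purple, it is the larger of the greys, and it stands at the plate's end. The pads are at (250,270) and (306,282), the pin at (273,308) and the carriage at (155,310). In the side view the pads are at (364,257) and (349,308), and the pin at (419,272).

```bash
cat > h.py <<'E'
from workcell import manip, optics
import cv2,numpy as np
def ray(n,uv,z,M=None):
    m=optics.camera_model(n);V=np.linalg.inv(np.array(m['view'])) if M is None else M
    d=V[:3,:3]@[(uv[0]-m['cx'])/m['fx'],(uv[1]-m['cy'])/m['fy'],1]
    return V[:3,3]+d*(z-V[2,3])/d[2]
E
python3 - <<'E'
from h import *
pts={"scene":[(187,263),(334,239),(196,353),(372,319)],"side":[(344,377),(284,240),(482,332),(400,209)]}
for n in pts:
    im=cv2.imread(f"pics/{n}0.png");h=cv2.cvtColor(im,cv2.COLOR_BGR2HSV)
    print(n,"rail corners",[np.round(ray(n,p,.038)[:2],4).tolist() for p in pts[n]])
    x0,x1,y0,y1=(185,375,235,350) if n=="scene" else (285,480,205,370)
    for nm,lo,hi in(("pad",(8,120,120),(30,255,255)),("pin",(110,150,60),(130,255,255))):
        m=cv2.inRange(h,lo,hi);k=np.zeros_like(m);k[y0:y1,x0:x1]=m[y0:y1,x0:x1]
        k=cv2.morphologyEx(k,cv2.MORPH_CLOSE,np.ones((5,5)))
        for c in cv2.findContours(k,0,2)[0]:
            if cv2.contourArea(c)<40: continue
            M=cv2.moments(c);u=(M['m10']/M['m00'],M['m01']/M['m00']);b=cv2.boundingRect(c)
            if nm=="pin": print("pin foot",b,np.round(ray(n,(b[0]+b[2]/2,b[1]+b[3]-b[2]*.3),.03),4))
            else: 
                w=np.array([ray(n,p[0],.040)[:2]*1000 for p in c],np.float32);print("pad",np.round(u),np.round(ray(n,u,.037),4),cv2.minAreaRect(w))
im=cv2.imread("pics/scene0.png")[150:380,120:520];cv2.imwrite("pics/crop.png",cv2.resize(im,None,fx=2,fy=2))
E
```

```text
scene rail corners [[0.4706, -0.1479], [0.4535, 0.1316], [0.6838, -0.1293], [0.6725, 0.142]]
pad [306. 281.] [0.5627 0.0554 0.037 ] ((565.66748046875, 55.087257385253906), (34.446067810058594, 39.59297180175781), 14.613591194152832)
pad [250. 270.] [ 0.512  -0.0378  0.037 ] ((515.1382446289062, -38.01377868652344), (47.61139678955078, 27.717329025268555), 21.334598541259766)
pin foot (265, 293, 16, 30) [ 0.6309 -0.0107  0.03  ]
side rail corners [[0.4702, -0.1481], [0.446, 0.1161], [0.6769, -0.1276], [0.656, 0.141]]
pad [349. 306.] [ 0.5107 -0.0373  0.037 ] ((509.86822509765625, -39.48655700683594), (35.59895324707031, 23.85074234008789), 25.06716537475586)
pad [363. 254.] [0.5621 0.0564 0.037 ] ((561.073486328125, 54.13511276245117), (23.478466033935547, 36.512428283691406), 15.319953918457031)
pad [466. 245.] [0.7294 0.0335 0.037 ] ((727.7003173828125, 31.03427505493164), (16.676918029785156, 10.734365463256836), 33.10305404663086)
pad [434. 233.] [0.6909 0.0727 0.037 ] ((689.846923828125, 70.44866943359375), (28.354055404663086, 10.200976371765137), 43.604034423828125)
pin foot (409, 258, 19, 30) [ 0.6285 -0.0153  0.03  ]
```

View pics/crop.png

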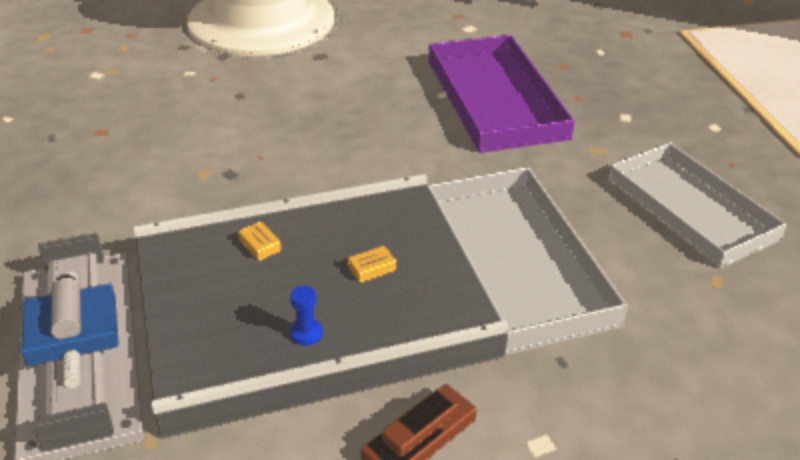

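The crop confirms it: the large grey tray at crop (530,260) adjoins the plate's open end. The plate's yaw is about +0.08 rad and its centre about (0.565, -0.002). The pads lie near lanes 0 and -57 mm, so the sizes fit. I'll move over the plate.

Call:
arm_command(
  motion=[
    {"offset": [533,441,40],"turn": [0,0,1.175],"fingers": 0},
    {"offset": [533,441,40],"turn": [0,0,1.175],"fingers": 0},
    {"offset": [533,441,40],"turn": [0,0,1.175],"fingers": 0},
    {"offset": [533,441,40],"turn": [0,0,1.175],"fingers": 0},
    {"offset": [533,441,40],"turn": [0,0,1.175],"fingers": 0},
    {"offset": [533,441,40],"turn": [0,0,1.175],"fingers": 0},
    {"offset": [533,441,40],"turn": [0,0,1.175],"fingers": 0},
    {"offset": [533,441,40],"turn": [0,0,1.175],"fingers": 0},
  ],
)

```text
clock: 1.1
tcp_pos: [0.4614, 0.1703, 0.3757]
eef_rot: [0.735, -0.678, -0.0, -0.0]
ft_force: [0.9, -0.2, 0.4]
opening: -0.002
grip_force: 0.0
```

```bash
cat >> h.py <<'E'
from scipy.spatial.transform import Rotation as R
O=np.array([.565,-.002]);YAW=.08
def w(xp,yp,z):
    c,s=np.cos(YAW),np.sin(YAW);return np.array([O[0]+c*xp-s*yp,O[1]+s*xp+c*yp,z])
def pl(p):
    c,s=np.cos(YAW),np.sin(YAW);d=np.asarray(p)[:2]-O;return np.round([c*d[0]+s*d[1],-s*d[0]+c*d[1]],4)
def go(xp,yp,z):   # offset mm and turn so that tool y lies along -x' of the plate, z down
    s=manip.state();r=R.from_quat(s['eef_rot']);c,n=np.cos(YAW),np.sin(YAW)
    T=R.from_matrix(np.array([[-n,-c,0],[c,-n,0],[0,0,-1]]) @ np.eye(3)) if False else R.from_matrix(np.column_stack([[-n,c,0],[c,n,0],[0,0,-1]]))
    if (r.inv()*T).magnitude()>1.6: T=T*R.from_rotvec([0,0,np.pi])
    print("now",pl(s['tcp_pos']),s['tcp_pos'][2],"t",s['clock'],"F",np.round(s['ft_force'],1),"op",s['opening'],"move",np.round(r.inv().apply(w(xp,yp,z)-s['tcp_pos'])*1000,1),"turn",np.round((r.inv()*T).as_rotvec(),3))
E
python3 -c "
from h import *
go(0,.01,.36);print(manip.state()['joint_positions'])"
```

```text
now [-0.0895  0.18  ] 0.3756814138535648 t 1.1 F [ 0.9 -0.2  0.4] op -0.0015973556679324521 move [170.  -89.5  15.7] turn [0. 0. 0.]
[ 6.84478161e-01  1.83149624e-01 -3.54626759e-01 -9.49907936e-05
 -1.03297412e+00 -6.04290870e-01]
```

Call:
arm_command(
  motion=[
    {"offset": [170,-90,0],"fingers": 0},
    {"offset": [170,-90,0],"fingers": 0},
    {"offset": [170,-90,0],"fingers": 0},
    {"offset": [170,-90,0],"fingers": 0},
    {"offset": [170,-90,0],"fingers": 0},
  ],
)

```text
invalid input
```

```bash
cat > wr.py <<'E'
from h import *
import sys
s=manip.state();im=optics.camera("wrist")[:,:,::-1].copy();cv2.imwrite(sys.argv[1],im)
T=np.eye(4);T[:3,:3]=R.from_quat(s['eef_rot']).as_matrix();T[:3,3]=s['tcp_pos'];M=T@np.array(optics.camera_model("wrist")['T_tool_cam'])
np.save("M.npy",M);h=cv2.cvtColor(im,cv2.COLOR_BGR2HSV)
for nm,lo,hi in(("pad",(8,120,120),(30,255,255)),("pin",(110,150,60),(130,255,255))):
    for c in cv2.findContours(cv2.morphologyEx(cv2.inRange(h,lo,hi),cv2.MORPH_CLOSE,np.ones((9,9))),0,2)[0]:
        if cv2.contourArea(c)<300: continue
        z=.042 if nm=="pad" else .03
        q=np.array([pl(ray("wrist",p[0],z,M))*1000 for p in c],np.float32)
        print(nm,cv2.boundingRect(c),"plate box",np.round(cv2.boxPoints(cv2.minAreaRect(q))).tolist(),np.round(cv2.minAreaRect(q)[0]),"extent",q.min(0),q.max(0))
go(0,.012,.3)
E
python3 wr.py pics/w1.png
```

```text
pad (36, 88, 46, 34) plate box [[113.0, 84.0], [123.0, 64.0], [150.0, 78.0], [140.0, 98.0]] [131.  81.] extent [113.3  70.6] [149.7  96.5]
pad (193, 42, 42, 54) plate box [[-15.0, 73.0], [-8.0, 36.0], [16.0, 40.0], [9.0, 78.0]] [ 1. 57.] extent [-15.   36.7] [15.8 76.1]
pad (0, 7, 22, 46) plate box [[147.0, 13.0], [163.0, 9.0], [171.0, 43.0], [155.0, 47.0]] [159.  28.] extent [149.5  12.1] [170.9  43.8]
now [-0.0878  0.1751] 0.3749221036898799 t 1.15 F [ 2.3 -2.3  0.2] op 0.0019563340874531716 move [162.4 -88.9  75.2] turn [ 0.002 -0.003 -0.006]
```

View pics/w1.png

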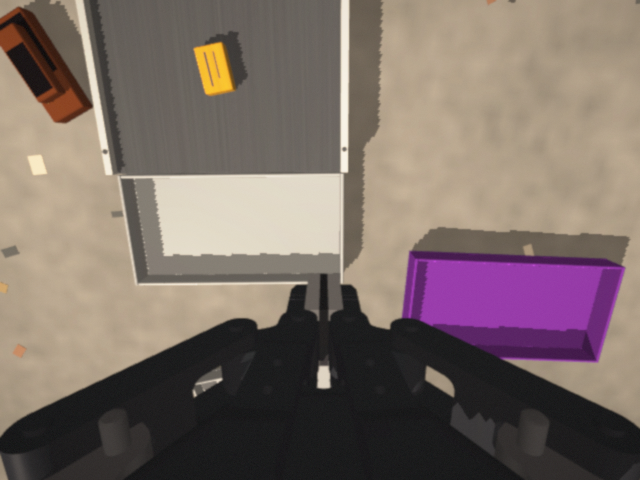

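The wrist view shows pad 1 at (214,68), the plate end at row ~174 from column 118 to 343, and the large tray directly beyond it. The move was refused because "turn" is required. I'll repeat it and check the plate frame.

```bash
python3 -c "
from h import *
M=np.load('M.npy')
for p,z in(((120,174),.03),((342,174),.03),((103,173),.038),((349,172),.038),((77,0),.038),((350,0),.038)): print(p,pl(ray('wrist',p,z,M)))"
```

```text
(120, 174) [0.0967 0.1417]
(342, 174) [-0.1055  0.1417]
(103, 173) [0.1069 0.1401]
(349, 172) [-0.1113  0.1393]
(77, 0) [0.1049 0.0059]
(350, 0) [-0.1095  0.006 ]
```

Call:
arm_command(
  motion=[
    {"offset": [162,-88,0],"turn": [0,0,0],"fingers": 0},
    {"offset": [162,-88,0],"turn": [0,0,0],"fingers": 0},
    {"offset": [162,-88,0],"turn": [0,0,0],"fingers": 0},
    {"offset": [162,-88,0],"turn": [0,0,0],"fingers": 0},
    {"offset": [162,-88,0],"turn": [0,0,0],"fingers": 0},
    {"offset": [162,-88,0],"turn": [0,0,0],"fingers": 0},
  ],
)

```text
clock: 1.9
tcp_pos: [0.5609, 0.0187, 0.3759]
eef_rot: [0.735, -0.678, -0.0, 0.0]
ft_force: [0.4, -0.8, 0.1]
opening: 0.002
grip_force: 0.0
```

```bash
python3 wr.py pics/w2.png
```

```text
pad (159, 256, 37, 26) plate box [[119.0, 71.0], [126.0, 57.0], [154.0, 71.0], [147.0, 85.0]] [136.  71.] extent [119.5  57.5] [153.5  82.6]
pad (304, 232, 33, 42) plate box [[-14.0, 71.0], [-7.0, 33.0], [17.0, 38.0], [10.0, 75.0]] [ 1. 54.] extent [-13.6  34.2] [16.3 74.3]
pad (120, 194, 33, 46) plate box [[142.0, 28.0], [156.0, -2.0], [184.0, 12.0], [169.0, 41.0]] [163.  20.] extent [154.7  -0.6] [181.5  41.1]
pad (363, 136, 48, 41) plate box [[-78.0, -28.0], [-70.0, -52.0], [-35.0, -39.0], [-43.0, -15.0]] [-57. -34.] extent [-76.8 -50.5] [-35.6 -16.7]
pin (232, 162, 36, 32) plate box [[45.0, -10.0], [57.0, -32.0], [87.0, -16.0], [76.0, 6.0]] [ 66. -13.] extent [ 49.8 -27.9] [82.4  0.1]
now [-0.0024  0.0211] 0.37600075174535413 t 1.95 F [-0.3 -0.7  0.2] op 0.0015209258371087259 move [ 9.1 -2.3 76. ] turn [-0.     0.     0.002]
```

View pics/w2.png

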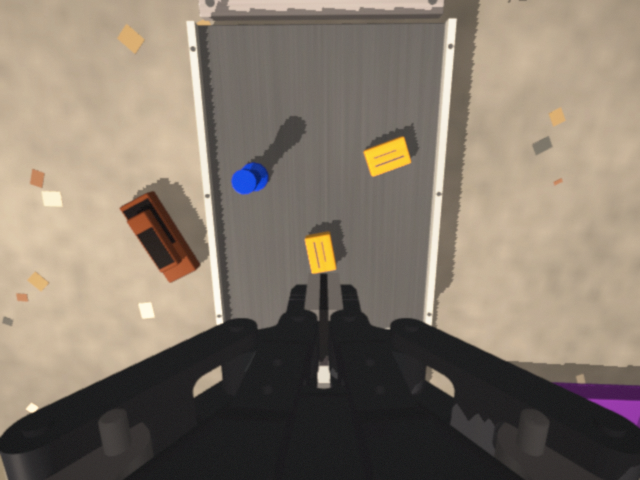

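This picture shows pad 1 at (320,252), pad 2 at (388,156), the pin at (250,178) and the shoe at (160,237). The plate frame holds to about 3 mm. Pad 1 is at plate (1,54) mm and pad 2 at (-57,-34) mm. I'll descend behind pad 1.

Call:
arm_command(
  motion=[
    {"offset": [16,-3,50],"turn": [0,0,0],"fingers": 0},
    {"offset": [16,-3,100],"turn": [0,0,0],"fingers": 0},
    {"offset": [16,-3,140],"turn": [0,0,0],"fingers": 0},
    {"offset": [16,-3,160],"turn": [0,0,0],"fingers": 0},
    {"offset": [16,-3,168],"turn": [0,0,0],"fingers": 0},
    {"offset": [16,-3,168],"turn": [0,0,0],"fingers": 0},
    {"offset": [16,-3,168],"turn": [0,0,0],"fingers": 0},
  ],
)

```text
clock: 2.82
tcp_pos: [0.5662, 0.0024, 0.2091]
eef_rot: [0.735, -0.678, 0.001, -0.001]
ft_force: [-0.6, -0.1, -0.3]
opening: -0.001
grip_force: 0.0
```

```bash
python3 wr.py pics/w3.png
```

```text
pad (56, 358, 32, 37) plate box [[113.0, 52.0], [115.0, 33.0], [126.0, 34.0], [124.0, 54.0]] [119.  43.] extent [113.7  33.9] [125.6  53.4]
pad (0, 330, 58, 85) plate box [[129.0, 63.0], [133.0, 18.0], [149.0, 20.0], [145.0, 65.0]] [139.  42.] extent [129.3  19.6] [148.7  64.9]
pad (416, 170, 104, 84) plate box [[-78.0, -29.0], [-69.0, -53.0], [-33.0, -40.0], [-42.0, -16.0]] [-55. -34.] extent [-77.  -51.1] [-34.3 -16.9]
pin (116, 222, 106, 93) plate box [[43.0, -10.0], [59.0, -33.0], [106.0, 2.0], [90.0, 24.0]] [74. -4.] extent [ 49.2 -27.3] [100.3  17.9]
now [0.0015 0.0042] 0.20912848371174692 t 2.875 F [-0.2  0.4  0. ] op -0.00024218875935827668 move [ -7.8   1.2 -90.9] turn [-0.003  0.     0.001]
```

Call:
arm_command(
  motion=[
    {"offset": [-8,0,1],"turn": [0,0,0],"fingers": 0},
    {"offset": [-16,0,1],"turn": [0,0,0],"fingers": 0},
    {"offset": [-22,0,1],"turn": [0,0,0],"fingers": 0},
    {"offset": [-28,0,1],"turn": [0,0,0],"fingers": 0},
    {"offset": [-34,0,1],"turn": [0,0,0],"fingers": 0},
    {"offset": [-42,0,1],"turn": [0,0,0],"fingers": 0},
    {"offset": [-50,0,1],"turn": [0,0,0],"fingers": 0},
    {"offset": [-58,0,1],"turn": [0,0,0],"fingers": 0},
  ],
)

```text
clock: 3.88
tcp_pos: [0.5611, 0.0604, 0.2069]
eef_rot: [0.735, -0.678, 0.0, -0.0]
ft_force: [0.8, -0.9, -0.3]
opening: -0.001
grip_force: 0.5
```

```bash
cat > sc.py <<'E'
from h import *
import sys
for n in("scene","side"):
    im=optics.camera(n)[:,:,::-1].copy();h=cv2.cvtColor(im,cv2.COLOR_BGR2HSV);cv2.imwrite(f"pics/{n}_{sys.argv[1]}.png",im)
    for c in cv2.findContours(cv2.morphologyEx(cv2.inRange(h,(14,140,120),(30,255,255)),cv2.MORPH_CLOSE,np.ones((5,5))),0,2)[0]:
        if cv2.contourArea(c)<60: continue
        M=cv2.moments(c);u=(M['m10']/M['m00'],M['m01']/M['m00']);p=pl(ray(n,u,.037))
        if abs(p[0])<.12 and -.15<p[1]<.27: print(n,np.round(u),"plate@z37",p,"@z12",pl(ray(n,u,.012)),cv2.contourArea(c))
go(0,.148,.207)
E
python3 sc.py 1
```

```text
scene [327. 279.] plate@z37 [0.0065 0.094 ] @z12 [-0.0202  0.1025] 234.0
scene [250. 270.] plate@z37 [-0.0556 -0.0317] @z12 [-0.0853 -0.0293] 219.0
now [0.0012 0.0629] 0.20684332713544315 t 3.975 F [0.2 0.4 0.1] op 0.00018520576724484386 move [-85.1   1.1  -0.1] turn [-0.     0.     0.001]
```

Pad 1 slides squarely ahead of the fingers at a low force. I'll carry on over the edge.

Call:
arm_command(
  motion=[
    {"offset": [-6,1,0],"turn": [0,0,0],"fingers": 0},
    {"offset": [-14,2,0],"turn": [0,0,0],"fingers": 0},
    {"offset": [-22,2,0],"turn": [0,0,0],"fingers": 0},
    {"offset": [-30,2,0],"turn": [0,0,0],"fingers": 0},
    {"offset": [-38,2,0],"turn": [0,0,0],"fingers": 0},
    {"offset": [-45,2,0],"turn": [0,0,0],"fingers": 0},
    {"offset": [-52,2,0],"turn": [0,0,0],"fingers": 0},
    {"offset": [-59,2,0],"turn": [0,0,0],"fingers": 0},
  ],
)

```text
clock: 4.97
tcp_pos: [0.5544, 0.1189, 0.2069]
eef_rot: [0.735, -0.678, 0.0, -0.0]
ft_force: [-0.1, -0.3, 0.3]
opening: 0.003
grip_force: 0.0
```

```bash
python3 sc.py 2
```

```text
scene [357. 275.] plate@z37 [0.0124 0.1482] @z12 [-0.014   0.1593] 149.0
scene [249. 270.] plate@z37 [-0.056  -0.0317] @z12 [-0.0856 -0.0293] 230.5
side [349. 306.] plate@z37 [-0.0576 -0.0318] @z12 [-0.0495 -0.0143] 290.0
now [-0.0008  0.1217] 0.20692301825772696 t 5.075 F [-0.3  0.   0.2] op -0.0007379424454986026 move [-26.3  -0.8  -0.1] turn [-0.001  0.     0.001]
```

Call:
arm_command(
  motion=[
    {"offset": [-6,0,0],"turn": [0,0,0],"fingers": 0},
    {"offset": [-12,0,0],"turn": [0,0,0],"fingers": 0},
    {"offset": [-18,0,0],"turn": [0,0,0],"fingers": 0},
    {"offset": [-24,0,0],"turn": [0,0,0],"fingers": 0},
    {"offset": [-29,0,0],"turn": [0,0,0],"fingers": 0},
    {"offset": [-33,0,0],"turn": [0,0,0],"fingers": 0},
    {"offset": [-33,0,0],"turn": [0,0,0],"fingers": 0},
  ],
)

```text
clock: 5.95
tcp_pos: [0.5517, 0.1516, 0.2068]
eef_rot: [0.735, -0.678, 0.0, -0.0]
ft_force: [0.2, 0.3, 0.8]
opening: 0.001
grip_force: 0.0
```

Call:
arm_command(
  motion=[
    {"offset": [0,0,-40],"turn": [0,0,0],"fingers": 0},
    {"offset": [0,0,-90],"turn": [0,0,0],"fingers": 0},
    {"offset": [30,0,-110],"turn": [0,0,0],"fingers": 0},
    {"offset": [90,20,-110],"turn": [0,0,0],"fingers": 0},
    {"offset": [145,40,-110],"turn": [0,0,0],"fingers": 0},
    {"offset": [200,55,-110],"turn": [0,0,0],"fingers": 0},
    {"offset": [200,55,-110],"turn": [0,0,0],"fingers": 0},
  ],
)

```text
clock: 6.82
tcp_pos: [0.5116, -0.0556, 0.3169]
eef_rot: [0.733, -0.68, -0.0, 0.0]
ft_force: [0.1, 0.2, 0.2]
opening: -0.002
grip_force: 0.0
```

```bash
python3 sc.py 3; python3 wr.py pics/w4.png; python3 -c "
import cv2
a=cv2.imread('pics/scene_3.png')[190:390,110:510];b=cv2.imread('pics/side_3.png')[170:370,200:600]
cv2.imwrite('pics/c3.png',cv2.resize(cv2.vconcat([a,b]),None,fx=1.5,fy=1.5))"
```

```text
scene [371. 280.] plate@z37 [0.0316 0.1676] @z12 [0.0061 0.1796] 209.5
scene [249. 270.] plate@z37 [-0.0556 -0.0318] @z12 [-0.0853 -0.0293] 225.0
side [349. 306.] plate@z37 [-0.0576 -0.0317] @z12 [-0.0494 -0.0142] 292.0
now [-0.0561 -0.0467] 0.317043592350636 t 6.925 F [-0.2 -0.5 -0.5] op -0.0007924190550620882 move [-194.8  -55.7  110.1] turn [-0.001  0.    -0.002]
pad (72, 329, 49, 47) plate box [[109.0, 55.0], [146.0, 31.0], [163.0, 57.0], [126.0, 82.0]] [136.  56.] extent [112.4  31. ] [148.2  73.8]
pad (37, 307, 30, 24) plate box [[149.0, 26.0], [156.0, 11.0], [173.0, 19.0], [165.0, 34.0]] [161.  22.] extent [149.6  11.6] [171.9  31.8]
pad (299, 227, 55, 46) plate box [[-79.0, -29.0], [-70.0, -53.0], [-35.0, -41.0], [-44.0, -16.0]] [-57. -35.] extent [-77.3 -52.7] [-36.8 -17.4]
pad (22, 99, 27, 28) plate box [[130.0, -131.0], [142.0, -142.0], [149.0, -133.0], [138.0, -123.0]] [ 140. -132.] extent [ 131.  -141.2] [ 148.4 -124. ]
pin (136, 255, 57, 51) plate box [[44.0, -14.0], [61.0, -32.0], [103.0, 4.0], [86.0, 23.0]] [73. -5.] extent [ 49.7 -27.2] [97.8 16. ]
now [-0.0557 -0.046 ] 0.31697585713648546 t 6.975 F [-0.5  0.4  0.6] op -0.00027942001586188906 move [-58.  -55.7  17. ] turn [-0.001  0.    -0.   ]
```

View pics/c3.png

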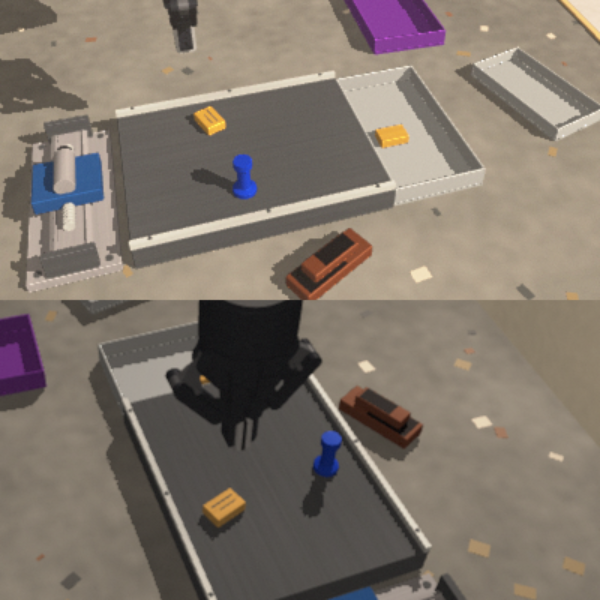

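Pad 1 lies flat in the tray at crop (392,135), and the pin, shoe and carriage are untouched. Next I'll descend behind pad 2.

Call:
arm_command(
  motion=[
    {"offset": [35,4,20],"turn": [0,0,0],"fingers": 0},
    {"offset": [35,4,60],"turn": [0,0,0],"fingers": 0},
    {"offset": [35,4,95],"turn": [0,0,0],"fingers": 0},
    {"offset": [35,4,110],"turn": [0,0,0],"fingers": 0},
    {"offset": [35,4,110],"turn": [0,0,0],"fingers": 0},
    {"offset": [35,4,110],"turn": [0,0,0],"fingers": 0},
  ],
)

```text
clock: 7.72
tcp_pos: [0.5126, -0.0871, 0.208]
eef_rot: [0.735, -0.678, 0.001, -0.001]
ft_force: [0.2, -0.5, -0.4]
opening: -0.001
grip_force: 0.0
```

Call:
arm_command(
  motion=[
    {"offset": [-8,0,0],"turn": [0,0,0],"fingers": 0},
    {"offset": [-14,0,0],"turn": [0,0,0],"fingers": 0},
    {"offset": [-20,0,0],"turn": [0,0,0],"fingers": 0},
    {"offset": [-26,0,0],"turn": [0,0,0],"fingers": 0},
    {"offset": [-32,0,0],"turn": [0,0,0],"fingers": 0},
    {"offset": [-40,0,0],"turn": [0,0,0],"fingers": 0},
    {"offset": [-48,0,0],"turn": [0,0,0],"fingers": 0},
    {"offset": [-56,0,0],"turn": [0,0,0],"fingers": 0},
  ],
)

```text
clock: 8.72
tcp_pos: [0.5073, -0.0312, 0.2068]
eef_rot: [0.735, -0.678, 0.0, -0.0]
ft_force: [0.2, 0.4, 0.6]
opening: 0.002
grip_force: 0.3
```

```bash
python3 sc.py 4
```

```text
scene [371. 280.] plate@z37 [0.0316 0.1678] @z12 [0.0061 0.1797] 207.5
scene [268. 269.] plate@z37 [-0.0502  0.0001] @z12 [-0.0795  0.0041] 198.0
now [-0.0598 -0.0242] 0.20686600838244174 t 8.825 F [0.1 0.4 0. ] op 0.001154451040767094 move [-1.722e+02 -6.000e+01 -1.000e-01] turn [-0.     0.     0.001]
```

Call:
arm_command(
  motion=[
    {"offset": [-8,-1,0],"turn": [0,0,0],"fingers": 0},
    {"offset": [-16,-2,0],"turn": [0,0,0],"fingers": 0},
    {"offset": [-24,-3,0],"turn": [0,0,0],"fingers": 0},
    {"offset": [-32,-4,0],"turn": [0,0,0],"fingers": 0},
    {"offset": [-40,-4,0],"turn": [0,0,0],"fingers": 0},
    {"offset": [-48,-4,0],"turn": [0,0,0],"fingers": 0},
    {"offset": [-56,-4,0],"turn": [0,0,0],"fingers": 0},
    {"offset": [-64,-4,0],"turn": [0,0,0],"fingers": 0},
  ],
)

```text
clock: 9.82
tcp_pos: [0.5061, 0.0329, 0.2068]
eef_rot: [0.735, -0.678, -0.0, 0.0]
ft_force: [-0.4, -0.6, -0.6]
opening: 0.001
grip_force: 0.3
```

```bash
python3 sc.py 5;  python3 -c "
import cv2
a=cv2.imread('pics/scene_5.png')[190:390,110:510];b=cv2.imread('pics/side_5.png')[170:370,200:600]
cv2.imwrite('pics/c5.png',cv2.resize(cv2.vconcat([a,b]),None,fx=1.5,fy=1.5))"
```

```text
scene [371. 280.] plate@z37 [0.0316 0.1677] @z12 [0.0061 0.1796] 208.5
scene [303. 264.] plate@z37 [-0.0462  0.0641] @z12 [-0.0754  0.0712] 190.5
now [-0.0558  0.0397] 0.2069128674163283 t 9.925 F [ 1.4  0.1 -0.3] op 0.001145278728385528 move [-108.2  -55.9   -0. ] turn [-0.     0.     0.001]
```

View pics/c5.png

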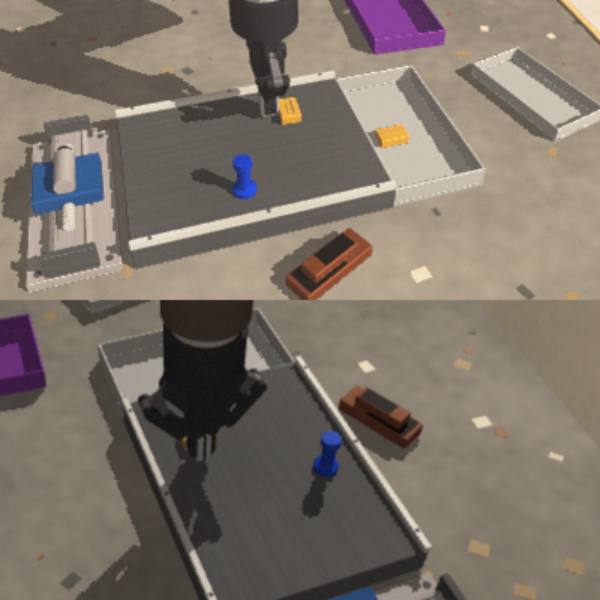

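Pad 2 sits squarely ahead of the fingers at crop (289,110). I'll continue to the edge and over it.

Call:
arm_command(
  motion=[
    {"offset": [-8,0,0],"turn": [0,0,0],"fingers": 0},
    {"offset": [-16,0,0],"turn": [0,0,0],"fingers": 0},
    {"offset": [-24,0,0],"turn": [0,0,0],"fingers": 0},
    {"offset": [-32,0,0],"turn": [0,0,0],"fingers": 0},
    {"offset": [-40,0,0],"turn": [0,0,0],"fingers": 0},
    {"offset": [-48,0,0],"turn": [0,0,0],"fingers": 0},
    {"offset": [-56,0,0],"turn": [0,0,0],"fingers": 0},
    {"offset": [-64,0,0],"turn": [0,0,0],"fingers": 0},
  ],
)

```text
clock: 10.92
tcp_pos: [0.501, 0.0967, 0.2068]
eef_rot: [0.735, -0.678, -0.0, 0.0]
ft_force: [0.5, -1.4, -0.2]
opening: 0.001
grip_force: 0.4
```

```bash
python3 sc.py 6
```

```text
scene [371. 280.] plate@z37 [0.0316 0.1676] @z12 [0.0062 0.1795] 209.5
scene [335. 259.] plate@z37 [-0.0431  0.1264] @z12 [-0.0722  0.1364] 172.0
now [-0.0558  0.1038] 0.20687089328558866 t 11.025 F [ 0.4  0.6 -0.4] op -0.0006989587313191056 move [-44.2 -55.8  -0.1] turn [-0.001  0.     0.001]
```

Call:
arm_command(
  motion=[
    {"offset": [-7,0,0],"turn": [0,0,0],"fingers": 0},
    {"offset": [-14,0,0],"turn": [0,0,0],"fingers": 0},
    {"offset": [-21,0,0],"turn": [0,0,0],"fingers": 0},
    {"offset": [-28,0,0],"turn": [0,0,0],"fingers": 0},
    {"offset": [-35,0,0],"turn": [0,0,0],"fingers": 0},
    {"offset": [-42,0,0],"turn": [0,0,0],"fingers": 0},
    {"offset": [-49,0,0],"turn": [0,0,0],"fingers": 0},
    {"offset": [-52,0,0],"turn": [0,0,0],"fingers": 0},
  ],
)

```text
clock: 12.02
tcp_pos: [0.4969, 0.1485, 0.2069]
eef_rot: [0.735, -0.678, 0.0, -0.0]
ft_force: [0.0, 0.4, -0.6]
opening: -0.001
grip_force: 0.0
```

Call:
arm_command(
  motion=[
    {"offset": [0,0,-40],"turn": [0,0,0],"fingers": 0},
    {"offset": [0,0,-90],"turn": [0,0,0],"fingers": 0},
    {"offset": [0,0,-140],"turn": [0,0,0],"fingers": 0},
    {"offset": [0,0,-170],"turn": [0,0,0],"fingers": 0},
    {"offset": [0,0,-170],"turn": [0,0,0],"fingers": 0},
    {"offset": [0,0,-170],"turn": [0,0,0],"fingers": 0},
  ],
)

```text
clock: 12.78
tcp_pos: [0.4964, 0.1477, 0.3759]
eef_rot: [0.735, -0.678, -0.0, 0.001]
ft_force: [0.1, 0.7, -0.6]
opening: 0.003
grip_force: 0.0
```

```bash
python3 sc.py 7;  python3 -c "
import cv2
a=cv2.imread('pics/scene_7.png')[190:390,110:510];b=cv2.imread('pics/side_7.png')[170:370,200:600]
cv2.imwrite('pics/c7.png',cv2.resize(cv2.vconcat([a,b]),None,fx=1.5,fy=1.5))"
```

```text
scene [367. 275.] plate@z37 [0.0159 0.166 ] @z12 [-0.0103  0.1779] 405.5
side [327. 219.] plate@z37 [-0.0257  0.1528] @z12 [-0.0163  0.1777] 329.0
now [-0.0563  0.1548] 0.37534677279163114 t 12.875 F [ 0.6 -0.2  0.1] op -0.003203433116829169 move [  6.6 -56.8 168.2] turn [ 0.003 -0.001 -0.   ]
```

View pics/c7.png

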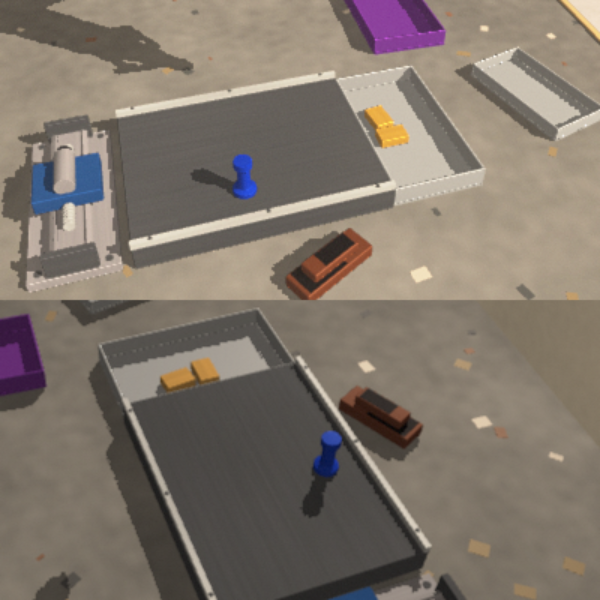

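Both pads lie in the large grey tray at crop (380,118) and (392,135). The pin stands at (243,178), the shoe and carriage are unmoved, and the arm is clear.

```bash
python3 -c "
from workcell import manip
print(manip.close_job())"
```

```text
the job is handed in; nothing more can be done
None
```

Both brass pads were swept into the large grey tray and the job was handed in at about 13 s; the last pictures showed the pin still standing, the shoe and carriage unmoved, and the arm clear.

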